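# Gauge the depth of the mounting hole in a display plinth

## Task

Measure how deep the mounting hole in the pale wooden display plinth was drilled: stand the depth gauge flat on the plinth with its rod over the hole, then press the red head lightly down until the rod touches the bottom of the hole. Leave the gauge standing there with the rod on the bottom so that I can read it, and do not shift the plinth or disturb the other things on the mat.

Things in the scene. Friction and masses are not known exactly. Their poses are not given: they have to be found in the camera images.
- gauge: Depth gauge, loose, about 0.3 kg, standing upright on the mat at the start. A steel base bar 110 mm (its x) by 24 mm (its y) by 14 mm high; on its middle a round ribbed aluminium barrel, 26 mm diameter, from 14 to 58 mm above the underside (a dark collar of 30 mm at its foot): the place to grip. Out of the barrel's top stands the rod with its red push head. Origin: centre of the base's flat underside, on the rod's axis; z up along the rod.
- gauge_rod (a joint): Travel of the gauge's rod in m: how far the rod's tip stands out below the base's underside (0 = flush, negative = drawn up inside the base). Range -0.004 to 0.030; starts drawn up, between -0.004 and -0.001. Grows as the rod is pressed down. The rod drags with about 3 N and stays wherever it is left.
- rod_head (a point): Centre of the flat top of the red push head (20 mm diameter, 7 mm thick) on the upper end of the rod; 96 mm above the rod's tip, so about 40 mm above the barrel's top at the start. z points up along the rod.
- rod_tip (a point): Centre of the flat lower end of the rod (8 mm diameter).
- plinth: Loose pale hardwood display plinth, 0.7 kg, on the mat: block 150 mm (its x) by 100 mm (its y) on a 160 by 110 mm foot moulding, 55 mm high in all, with a blank brass plate on its -y side. Its flat top face has one round hole. Origin: centre of its underside; z up.
- bore_mouth (a point): Centre of the hole's mouth in the plinth's top face: 25 mm from the plinth's middle along its +x, 55 mm above its underside. Round blind hole of 18 mm diameter, straight down; its depth differs from plinth to plinth, 12 to 26 mm.
- bore_bottom (a point): Centre of the hole's flat, solid, dark bottom, 12 to 26 mm straight below the mouth; it does not give way. z up.
- paint_jar: Bystander: blue paint jar with white cap, 42 mm diameter, 62 mm tall, on the mat. Origin at the centre of its underside.
- glue: Bystander: yellow glue bottle with white cap, 38 mm diameter, 88 mm tall, on the mat. Origin at the centre of its underside.
- wheel: Bystander: black model wheel with white hub lying flat on the mat, 82 mm diameter, 34 mm thick (39 mm at the hub). Origin at the centre of its underside.
Things that resemble listed ones, but are neither listed nor needed, are in the scene too. Of the things shaped like the plinth, the wooden one is meant. What is shaped like the gauge but blue is not meant.

How it is judged:
By the outcome, as a careful person would: the job done as asked, in the order asked, and still so for the second after the job is handed in, with the robot touching nothing.
It also fails if it takes over 54 s, if anything falls off the work surface, if the arm or the gripper's body presses on something with over 40 N, if the wrist force passes 120 N, or if a joint passes its speed limit or range.

## Robot

A 6-joint arm with a two-finger parallel gripper is mounted at the origin on the work surface. World frame = base frame: x ahead of the robot, y to its left, z up, the work surface at z = 0. Lengths are in mm, angles in degrees, forces in N, time in s.
With the tool pointing down it reaches from about 350 to 850 mm from the base axis. Payload 8.1 kg.
Tool frame: the origin (TCP) lies where the fingers leave the gripper's body, on its centre line; the fingertips stand 73 mm ahead of it and the grasp point (between the pads) lies 54 mm ahead of it; z points along the fingers, y is the line along which they close (so a half turn about z gives the same grasp; the last joint's range is limited). The gripper opens to 85 mm and grips with 20 to 120 N. Pads are 22 mm wide; open, the fingers measure 114 mm over their backs; the gripper's body (76 mm by 85 mm) begins 54 mm behind the grasp point. The pads swing forward as they close: fully open they stand 13 mm farther back than shut.
Start: joints at [-78.404, 7.471, 85.268, -0, 87.261, -4.893], TCP at [170.326, -575.322, 303.892] pointing down, gripper open.
Joint ranges: [-169.43, 169.43], [-51.17, 129.36], [1.28, 143.12], [-76.62, 256.62], [0, 156.53], [-152.29, 152.29]. Speed limits (degrees/s): [136.94, 136.94, 159.86, 180, 180, 180].

## Interface

Orientations are given as [roll, pitch, yaw] about the fixed x, y, z axes, in that order (R = Rz(yaw) Ry(pitch) Rx(roll)).
In Python, from bench import sense, optics, r gives the robot as it stands.
- The arm moves only by the tool servo_tool, never from a script. Its argument "plan" is a list that holds one entry, the list of rows, each a list of 5 numbers: the shift along the world's x, y, z in m, then the turn about the world's z in degrees, then the finger opening in m, from 0 to 0.0854. A call has 1 to 10 rows; each row shifts and turns the commanded pose from where the row before left it; what a row does not reach is not made up. A row lasts 1/10 s, in which the tool goes at most 50 mm and 8.59 degrees, less where a joint would pass 70% of its speed; a pose out of reach is approached as far as the arm can. A call is refused whole if a number of a shift passes 0.05 or a number of a turn 8.59, either way. A call with a gripper value outside its range is refused whole. The fingers move at their own pace and stop on an object; "force" is the grip in N (left out, the last holds). Time passes only in rows, so rows that do not move let the fingers close. It gives the time, the measured TCP pose, the force, the opening and the grip force at its end, in the units of the state.
- sense(): the state, without advancing time (a new reading comes with each control period).
- optics.snapshot(name): name is "scene" or "top"; returns a dict with "frame" (480x640x3 uint8, blue, green, red), "fx", "fy", "cx", "cy" (pixels), "cam_to_world" (4x4, takes a point from camera to world coordinates). Camera axes: x right, y down, z forward; pixel columns grow to the right and rows downward; lengths in mm; the calibration is good to about 2 mm. A picture is of the moment at which its call begins. There is no depth.
- r.hand_in(): hands the job in; it is judged then, once.
The state is a dict: "time": time; "joint_pos": joint angles; "qd": joint speeds; "joint_efforts": joint torques, N m; "tool_pos": TCP position; "tcp_rot": TCP orientation; "ft_force": force on the tool from outside, world axes, zero at the start; "wrist_torque": the same for the moment, N m; "finger_gap": finger opening in mm; "grip_force": force on a finger pad.
Only numpy, scipy, OpenCV 4.12 (cv2) and the standard library are available. Lean on these libraries where they do the work, as an engineer would, in place of code of your own. Each camera call takes 0.05 s, during which the arm holds its last target. There are 200 camera calls.

## Working session

There is one attempt and no reset: what is moved stays moved. The work goes in short steps, Python scripts to look and compute and a tool call to move; the robot and the scene stay as the last step left them, time stands still between calls to the robot, and variables do not carry over. Pictures are saved under pics/ and viewed, at most 10 in all, crops included, and the job is handed in when it is done.

Besides the shell and the picture viewer there is one more tool, called after "Request:" as a command line: name --argument value ..., lists and objects as JSON in quotes. servo_tool: Moves the arm, as the interface text tells. Its arguments: {"type":"object","properties":{"plan":{"type":"array"},"force":{"type":"number"}},"required":["plan"]}

```bash
mkdir -p pics; ls; python3 - <<'E'
from bench import sense, optics, r
import cv2,json,numpy as np,pickle
d={}
for n in("scene","top"):
    s=optics.snapshot(n); cv2.imwrite(f"pics/{n}0.png",s["frame"]); d[n]=s
    print(n,s["fx"],s["fy"],s["cx"],s["cy"],np.round(s["cam_to_world"],3).tolist())
pickle.dump(d,open("d0.pkl","wb"))
print(sense())
E
```

```text
pics
scene 588.0418663242132 588.0418663242132 317.02394493943393 235.70714677298005 [[0.417, 0.665, -0.619, 1155.381], [0.909, -0.3, 0.29, -302.612], [0.008, -0.684, -0.73, 900.649], [0.0, 0.0, 0.0, 1.0]]
top 446.16075239091623 446.16075239091623 306.9515018978404 241.15250030993928 [[0.007, -0.999, 0.052, 400.133], [-1.0, -0.007, 0.005, -19.088], [-0.004, -0.052, -0.999, 1130.027], [0.0, 0.0, 0.0, 1.0]]
{'time': 0.1, 'joint_pos': array([-7.84040805e+01,  7.51296361e+00,  8.53245671e+01, -8.76343841e-04,
        8.72611428e+01, -4.89556477e+00]), 'qd': array([ 0.03668128, -0.07972421, -0.21806936,  0.06477651, -0.14319059,
       -0.00415898]), 'joint_efforts': array([ 5.46700248e-04, -5.70952713e+01, -5.01940835e+01, -2.14245238e-04,
        8.07494478e-03, -3.59761202e-05]), 'tool_pos': array([ 170.2386817 , -574.94433498,  302.91182753]), 'tcp_rot': array([-1.79901612e+02, -7.54870061e-03,  1.64915204e+01]), 'ft_force': array([ 0.61200584,  0.91449845, -0.4529437 ]), 'wrist_torque': array([-0.02859652, -0.0067124 ,  0.02985951]), 'grip_force': 0.0, 'finger_gap': 85.34468580017555}
```

View pics/scene0.png

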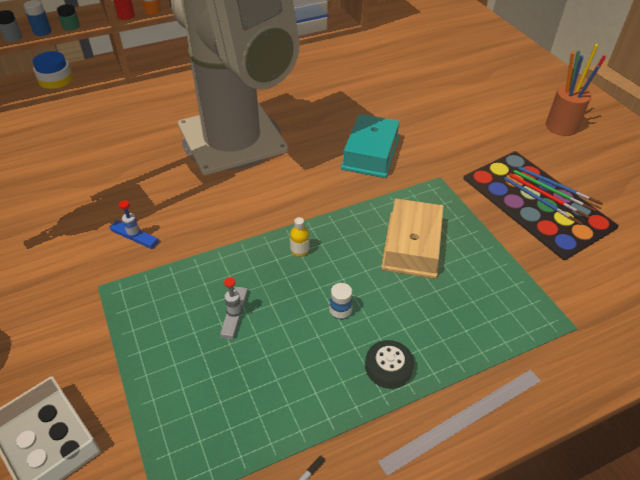

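View pics/top0.png

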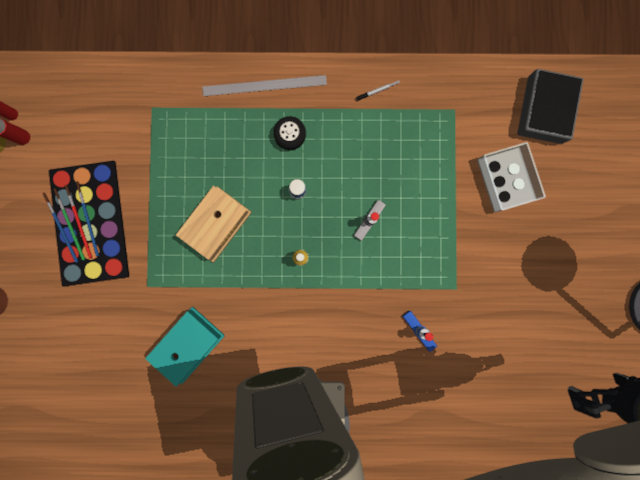

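The scene view shows the steel gauge at (233,305), its blue lookalike at (132,228), the wooden plinth at (414,237) and the teal lookalike at (371,145). In the top view these are at (370,218), (420,330), (213,223) and (185,347). I choose the steel gauge and the wooden plinth, and will check both in one close crop.

```bash
cat > h.py <<'E'
import numpy as np,cv2
def ray(s,u,v):
    M=s["cam_to_world"]; d=M[:3,:3]@np.array([(u-s["cx"])/s["fx"],(v-s["cy"])/s["fy"],1]); return M[:3,3],d
def onz(s,u,v,z):
    o,d=ray(s,u,v); return o+d*(z-o[2])/d[2]
def tri(a,b):
    A=[];y=[]
    for s,p in(a,b):
        o,d=ray(s,*p); d=d/np.linalg.norm(d); P=np.eye(3)-np.outer(d,d); A.append(P); y.append(P@o)
    return np.linalg.lstsq(np.vstack(A),np.hstack(y),rcond=None)[0]
def proj(s,p):
    c=np.linalg.inv(s["cam_to_world"])@np.append(p,1); return np.array([s["fx"]*c[0]/c[2]+s["cx"],s["fy"]*c[1]/c[2]+s["cy"]])
def cent(f,mask,box):
    x0,y0,x1,y1=box; m=np.zeros_like(mask); m[y0:y1,x0:x1]=mask[y0:y1,x0:x1]
    v,u=np.nonzero(m); return (u.mean(),v.mean()),len(u)
E
python3 - <<'E'
import pickle
from h import *
d=pickle.load(open("d0.pkl","rb")); S,T=d["scene"],d["top"]
def red(f): f=f.astype(int); return (f[...,2]>120)&(f[...,1]<80)&(f[...,0]<80)
def dark(f): return f.max(2)<70
a,n=cent(0,red(S["frame"]),(215,270,250,300)); b,m=cent(0,red(T["frame"]),(350,195,395,245))
print("head",a,n,b,m,tri((S,a),(T,b)))
a,n=cent(0,dark(S["frame"]),(404,228,424,246)); b,m=cent(0,dark(T["frame"]),(209,206,226,222))
print("hole",a,n,b,m,tri((S,a),(T,b)),onz(S,*a,55),onz(T,*b,55))
im=[]
for s,bx in((S,(210,270,265,345)),(T,(345,190,400,250)),(S,(375,190,450,285)),(T,(170,180,255,265))):
    x0,y0,x1,y1=bx; c=s["frame"][y0:y1,x0:x1]; k=300/max(c.shape[:2]); k=min(k,400/c.shape[1]); 
    c=cv2.resize(c,None,fx=k,fy=k,interpolation=cv2.INTER_CUBIC); o=np.zeros((300,400,3),np.uint8); o[:c.shape[0],:c.shape[1]]=c; im.append(o); print(bx,k)
cv2.imwrite("pics/c1.png",np.vstack([np.hstack(im[:2]),np.hstack(im[2:])]))
E
```

```text
head (np.float64(229.0705882352941), np.float64(282.0235294117647)) 85 (np.float64(374.34090909090907), np.float64(216.02272727272728)) 44 [ 513.09963488 -169.62921037  100.16257867]
 ** On entry to DLASCL parameter number  4 had an illegal value
 ** On entry to DLASCL parameter number  4 had an illegal valueh.py:15: RuntimeWarning: Mean of empty slice.
  v,u=np.nonzero(m); return (u.mean(),v.mean()),len(u)
  ret = ret.dtype.type(ret / rcount)
Traceback (most recent call last):
  File "h.py", line 10, in tri
    return np.linalg.lstsq(np.vstack(A),np.hstack(y),rcond=None)[0]
           ~~~~~~~~~~~~~~~^^^^^^^^^^^^^^^^^^^^^^^^^^^^^^^^^^^^^^
numpy.linalg.LinAlgError: SVD did not converge in Linear Least Squares
```

```bash
cat > m1.py <<'E'
import pickle
from h import *
d=pickle.load(open("d0.pkl","rb")); S,T=d["scene"],d["top"]
def dark(f): return f.max(2)<95
for s,z in((S,(404,228,424,246)),(T,(209,206,226,222))):
    x0,y0,x1,y1=z; print(s["frame"][y0:y1,x0:x1].max(2).min())
a,n=cent(0,dark(S["frame"]),(404,228,424,246)); b,m=cent(0,dark(T["frame"]),(209,206,226,222))
print("hole",a,n,b,m,tri((S,a),(T,b)),onz(S,*a,55),onz(T,*b,55))
im=[]
for s,bx in((S,(210,270,265,345)),(T,(345,190,400,250)),(S,(375,190,450,285)),(T,(170,180,255,265))):
    x0,y0,x1,y1=bx; c=s["frame"][y0:y1,x0:x1]; k=300/max(c.shape[:2])
    c=cv2.resize(c,None,fx=k,fy=k,interpolation=cv2.INTER_CUBIC); o=np.zeros((300,400,3),np.uint8); o[:c.shape[0],:c.shape[1]]=c; im.append(o); print(bx,k)
cv2.imwrite("pics/c1.png",np.vstack([np.hstack(im[:2]),np.hstack(im[2:])]))
E
python3 m1.py
```

```text
104
35
 ** On entry to DLASCL parameter number  4 had an illegal value
 ** On entry to DLASCL parameter number  4 had an illegal valueh.py:15: RuntimeWarning: Mean of empty slice.
  v,u=np.nonzero(m); return (u.mean(),v.mean()),len(u)
  ret = ret.dtype.type(ret / rcount)
Traceback (most recent call last):
  File "m1.py", line 8, in <module>
    print("hole",a,n,b,m,tri((S,a),(T,b)),onz(S,*a,55),onz(T,*b,55))
                         ~~~^^^^^^^^^^^^^
  File "h.py", line 10, in tri
    return np.linalg.lstsq(np.vstack(A),np.hstack(y),rcond=None)[0]
           ~~~~~~~~~~~~~~~^^^^^^^^^^^^^^^^^^^^^^^^^^^^^^^^^^^^^^
numpy.linalg.LinAlgError: SVD did not converge in Linear Least Squares
```

```bash
sed -i 's/def dark.*/def dark(f): return f.max(2)<145/' m1.py; python3 m1.py
```

```text
104
35
hole (np.float64(412.55555555555554), np.float64(236.88888888888889)) 18 (np.float64(217.175), np.float64(213.95)) 40 [519.8534887  202.91639782  57.74705473] [517.71013657 204.24148841  55.        ] [520.29461248 203.77915204  55.        ]
(210, 270, 265, 345) 4.0
(345, 190, 400, 250) 5.0
(375, 190, 450, 285) 3.1578947368421053
(170, 180, 255, 265) 3.5294117647058822
```

View pics/c1.png

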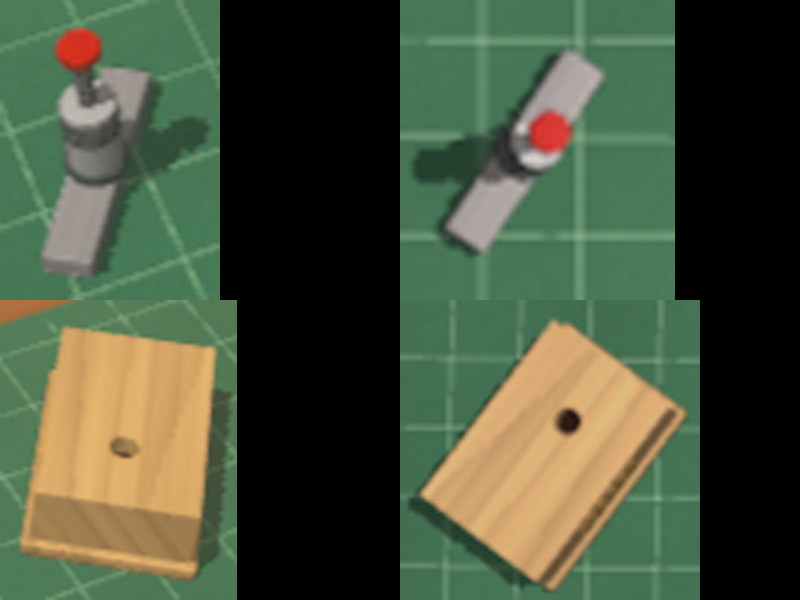

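The crops confirm the steel gauge: its bar runs from about (382,203) to (358,238) in the top view, with the red head above it. They also confirm the wooden plinth, with the hole at (217.4,214) in the top view and (414.5,236.6) in the scene view.

```bash
python3 - <<'E'
import pickle
from h import *
d=pickle.load(open("d0.pkl","rb")); S,T=d["scene"],d["top"]
f=lambda s,c0,k,b,u,v: ((u-c0[0]+.5)/k+b[0]-.5,(v-c0[1]+.5)/k+b[1]-.5)
gt=lambda u,v:f(T,(400,0),5,(345,190),u,v); gs=lambda u,v:f(S,(0,0),4,(210,270),u,v)
pt=lambda u,v:f(T,(400,300),3.529,(170,180),u,v); ps=lambda u,v:f(S,(0,300),3.158,(375,190),u,v)
e=[onz(T,*gt(586,63),14),onz(T,*gt(464,240),14)]; print("top bar",e,np.mean(e,0),np.linalg.norm(e[0]-e[1]),np.degrees(np.arctan2(*(e[0]-e[1])[[1,0]])))
e=[onz(S,*gs(127,71),14),onz(S,*gs(70,263),14)]; print("scene bar",e,np.mean(e,0),np.linalg.norm(e[0]-e[1]),np.degrees(np.arctan2(*(e[0]-e[1])[[1,0]])))
print("head", onz(S,*gs(79,47),93),onz(T,*gt(550,131),93))
print("hole", onz(S,*ps(125,447),55),onz(T,*pt(568,421),55))
c=[onz(S,*ps(*q),55) for q in((64,328),(216,348),(198,516),(35,492))]; print("plinth S",np.round(c,1).tolist(),np.mean(c,0))
E
```

```text
top bar [array([ 557.42752973, -201.46998143,   14.        ]), array([ 467.82019581, -140.28711546,   14.        ])] [ 512.62386277 -170.87854844   14.        ] 108.50261463261963 -34.32481581159269
scene bar [array([ 466.21051236, -137.69600091,   14.        ]), array([ 558.08934791, -197.28111263,   14.        ])] [ 512.14993014 -167.48855677   14.        ] 109.50847437938775 147.03585069784484
head [ 506.38540155 -167.04424273   93.        ] [ 514.26312308 -171.73442838   93.        ]
hole [517.48813863 208.23267912  55.        ] [520.34688417 203.60492562  55.        ]
plinth S [[407.4, 227.6, 55.0], [465.2, 309.4, 55.0], [584.8, 218.8, 55.0], [527.3, 138.5, 55.0]] [496.19298867 223.54594368  55.        ]
```

Request:
servo_tool --plan '[[[0.03, 0.036, 0, 0, 0.0854], [0.03, 0.036, 0, 0, 0.0854], [0.03, 0.036, 0, 0, 0.0854], [0.03, 0.036, 0, 0, 0.0854], [0.03, 0.036, 0, 0, 0.0854], [0.03, 0.036, 0, 0, 0.0854], [0.03, 0.036, 0, 0, 0.0854], [0.03, 0.036, 0, 0, 0.0854], [0.03, 0.036, 0, 0, 0.0854], [0.03, 0.036, 0, 0, 0.0854]]]'

```text
time: 1.1
tool_pos: [471.1, -213.5, 303.6]
tcp_rot: [-180.0, 0.0, 16.5]
ft_force: [0.9, -0.7, -0.0]
finger_gap: 85.2
grip_force: 0.0
```

Request:
servo_tool --plan '[[[0.021, 0.023, -0.01, 0, 0.0854], [0.021, 0.023, -0.01, 0, 0.0854], [0, 0, -0.02, 0, 0.0854], [0, 0, -0.02, 0, 0.0854], [0, 0, 0, 0, 0.0854], [0, 0, 0, 0, 0.0854]]]'

```text
time: 1.7
tool_pos: [511.9, -169.2, 243.6]
tcp_rot: [-179.9, 0.1, 16.5]
ft_force: [1.2, -1.0, 0.4]
finger_gap: 85.6
grip_force: 0.0
```

Request:
servo_tool --plan '[[[0, 0, -0.025, 0, 0.0854], [0, 0, -0.025, 0, 0.0854], [0, 0, -0.025, 0, 0.0854], [0, 0, -0.015, 0, 0.0854], [0, 0, 0, 0, 0.0854], [0, 0, 0, 0, 0.0854]]]'

```text
time: 2.3
tool_pos: [512.8, -169.7, 155.1]
tcp_rot: [180.0, -0.0, 16.5]
ft_force: [1.0, -0.5, -0.3]
finger_gap: 85.2
grip_force: 0.0
```

```bash
cat > snap.py <<'E'
import sys,pickle
from bench import optics
from h import *
def crop(s,p,w,h,k):
    u,v=proj(s,p); x0,y0=int(u-w/2),int(v-h/2); x0=max(x0,0);y0=max(y0,0)
    print("crop",x0,y0,"x",k); return cv2.resize(s["frame"][y0:y0+h,x0:x0+w],None,fx=k,fy=k,interpolation=cv2.INTER_CUBIC)
name=sys.argv[1]; p=np.array(list(map(float,sys.argv[2:5])))
d={n:optics.snapshot(n) for n in("scene","top")}
pickle.dump(d,open(name+".pkl","wb"))
cv2.imwrite(f"pics/{name}.png",np.hstack([crop(d[n],p,100,140,4) for n in d]))
E
python3 snap.py g1 512 -169 80
```

```text
crop 180 218 x 4
crop 322 147 x 4
```

View pics/g1.png

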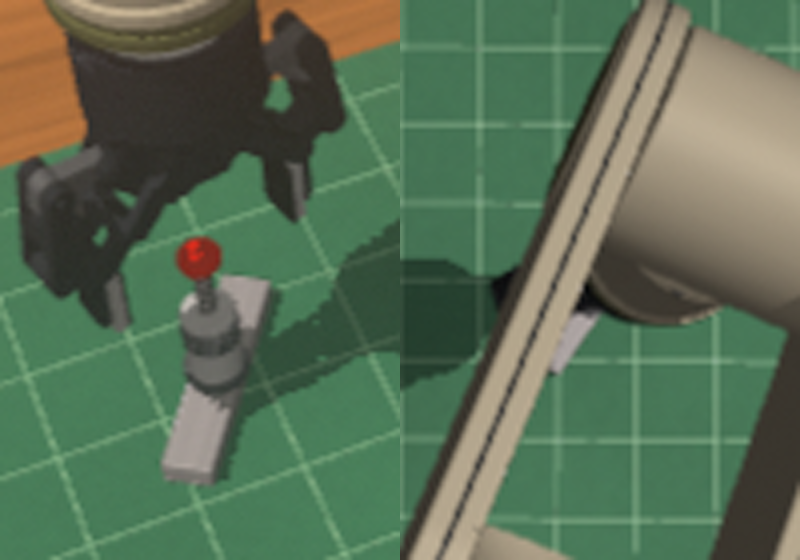

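The crop shows the open fingertips at (120,325) and (297,215), straddling the red head at (200,258) and well centred on it. Going down and gripping.

Request:
servo_tool --plan '[[[0, 0, -0.02, 0, 0.0854], [0, 0, -0.02, 0, 0.0854], [0, 0, -0.01, 0, 0.0854], [0, 0, 0, 0, 0.0854], [0, 0, 0, 0, 0.05], [0, 0, 0, 0, 0.03], [0, 0, 0, 0, 0.015], [0, 0, 0, 0, 0.015], [0, 0, 0, 0, 0.015], [0, 0, 0, 0, 0.015]]]' --force 35

```text
time: 3.4
tool_pos: [512.8, -169.6, 104.7]
tcp_rot: [180.0, -0.0, 16.5]
ft_force: [-1.7, -0.3, 5.7]
finger_gap: 25.1
grip_force: 34.2
```

Request:
servo_tool --plan '[[[0, 0, 0, 0, 0.015], [0, 0, 0, 0, 0.015], [0, 0, 0, 0, 0.015], [0, 0, 0, 0, 0.015]]]'

```text
time: 3.8
tool_pos: [512.7, -169.6, 104.7]
tcp_rot: [180.0, -0.0, 16.5]
ft_force: [-1.7, 0.1, 6.7]
finger_gap: 24.8
grip_force: 34.2
```

Request:
servo_tool --plan '[[[0, 0, 0.01, 0, 0.015], [0, 0, 0.02, 0, 0.015], [0, 0, 0.03, 0, 0.015], [0, 0, 0.03, 0, 0.015], [0, 0, 0.03, 0, 0.015], [0, 0, 0, 0, 0.015], [0, 0, 0, 0, 0.015]]]'

```text
time: 4.5
tool_pos: [512.4, -169.3, 224.1]
tcp_rot: [180.0, -0.0, 16.5]
ft_force: [-0.3, -0.2, -3.8]
finger_gap: 25.0
grip_force: 35.0
```

Request:
servo_tool --plan '[[[0, 0.02, 0, 0, 0.015], [0, 0.04, 0, 0, 0.015], [0, 0.045, 0, 0, 0.015], [0, 0.045, 0, 0, 0.015], [0, 0.045, 0, 0, 0.015], [0, 0.045, 0, 0, 0.015], [0.002, 0.045, 0, 0, 0.015], [0.002, 0.045, 0, 0, 0.015], [0.002, 0.035, 0, 0, 0.015], [0, 0.01, 0, 0, 0.015]]]'

```text
time: 5.5
tool_pos: [516.6, 208.8, 221.2]
tcp_rot: [-179.9, 0.2, 16.7]
ft_force: [0.5, -0.1, -3.4]
finger_gap: 24.8
grip_force: 35.2
```

Request:
servo_tool --plan '[[[0, 0, -0.01, 0, 0.015], [0, 0, -0.02, 0, 0.015], [0, 0, -0.01, 0, 0.015], [0, 0, 0, 0, 0.015], [0, 0, 0, 0, 0.015], [0, 0, 0, 0, 0.015]]]'

```text
time: 6.1
tool_pos: [518.9, 205.3, 184.7]
tcp_rot: [180.0, -0.1, 16.4]
ft_force: [-0.1, 0.5, -2.8]
finger_gap: 24.9
grip_force: 35.2
```

```bash
python3 snap.py g2 518 206 100
```

```text
crop 366 150 x 4
crop 162 142 x 4
```

View pics/g2.png

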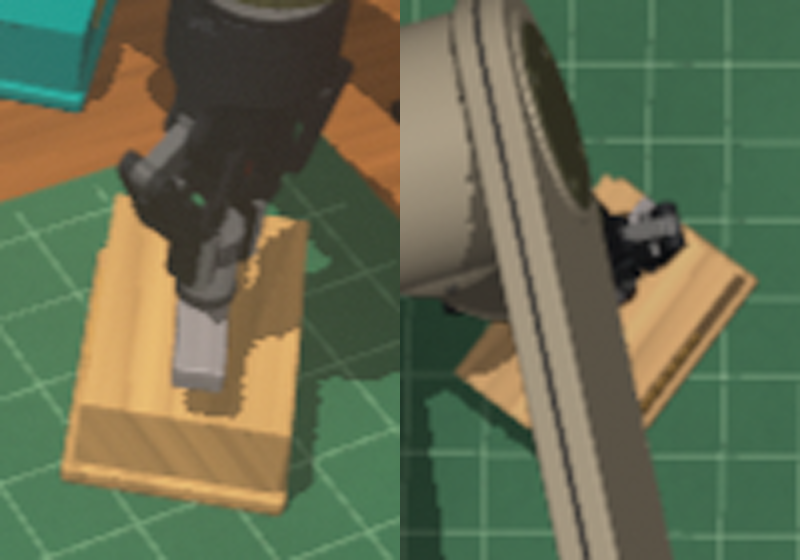

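The gauge hangs level over the plinth, with the near bar end's top edge at about (200,377) in the left crop. I'll lower it to just above the surface, where parallax is smallest, and measure against the hole.

Request:
servo_tool --plan '[[[0, 0, -0.01, 0, 0.015], [0, 0, -0.01, 0, 0.015], [0, 0, 0, 0, 0.015], [0, 0, 0, 0, 0.015], [0, 0, 0, 0, 0.015]]]'

```text
time: 6.7
tool_pos: [518.4, 205.7, 163.9]
tcp_rot: [-180.0, -0.0, 16.5]
ft_force: [-0.0, -0.2, -2.4]
finger_gap: 24.9
grip_force: 35.2
```

```bash
python3 snap.py g3 518 206 70; python3 - <<'E'
import pickle
from h import *
S0,T0=[pickle.load(open("d0.pkl","rb"))[k] for k in("scene","top")]
d=pickle.load(open("g3.pkl","rb"));S,T=d["scene"],d["top"]
print(np.abs(S["cam_to_world"]-S0["cam_to_world"]).max())
# overlay: hole circle rim r=9 at two candidate centres, and base-outline
u,v=(int(q) for q in proj(S,[525,200,60])); x0,y0=u-40,v-40;k=7
o=[]
for s in(S0,S): o.append(cv2.resize(s["frame"][y0:y0+80,x0:x0+57],None,fx=k,fy=k,interpolation=cv2.INTER_CUBIC))
print(x0,y0,k); cv2.imwrite("pics/g3s.png",np.hstack(o))
E
```

```text
crop 364 161 x 4
crop 164 144 x 4
0.0
372 198 7
```

View pics/g3s.png

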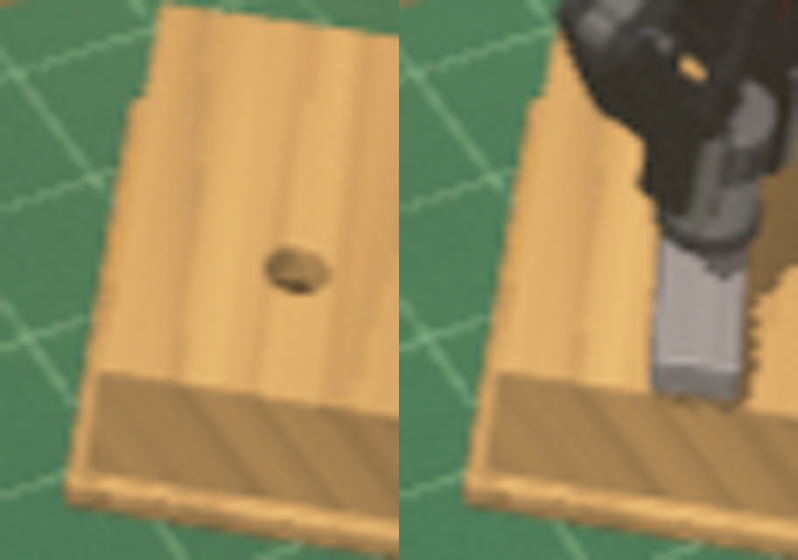

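```bash
python3 - <<'E'
import pickle
from h import *
S=pickle.load(open("g3.pkl","rb"))["scene"]
px=lambda u,v:((u+.5)/7+372-.5,(v+.5)/7+198-.5)
hole=onz(S,*px(297,270),55)
b=onz(S,*px(297,394),59.2); t=onz(S,*px(299.5,366),73.2)
l=onz(S,*px(265,235),73.2)-onz(S,*px(254.5,362),73.2)
print("hole",hole,"bottom end",b,"top end",t,"left edge yaw",np.degrees(np.arctan2(-l[1],-l[0])))
for yaw in(-38,-34,-30):
    a=np.radians(yaw); D=np.array([np.cos(a),np.sin(a),0])
    print(yaw,"centre-hole",(b-55*D-hole)[:2],(t-55*D-hole)[:2])
E
```

```text
hole [517.14408128 207.88936703  55.        ] bottom end [560.27516152 181.25592904  59.2       ] top end [561.77095224 179.05796167  73.2       ] left edge yaw -34.154998105003386
-38 centre-hole [-0.20951122  7.22794315] [1.28627951 5.02997578]
-34 centre-hole [-2.46598626  4.1221717 ] [-0.97019553  1.92420433]
-30 centre-hole [-4.50031698  0.86656201] [-3.00452625 -1.33140536]
```

Both cameras agree that the gauge sits about (-1.8, +2.5) mm from the hole axis. Correcting that and setting down.

Request:
servo_tool --plan '[[[0.0018, -0.0025, 0, 0, 0.015], [0, 0, -0.002, 0, 0.015], [0, 0, -0.001, 0, 0.015], [0, 0, -0.0005, 0, 0.015], [0, 0, 0, 0, 0.015], [0, 0, 0, 0, 0.015]]]'

```text
time: 7.4
tool_pos: [520.1, 203.2, 160.4]
tcp_rot: [-180.0, 0.0, 16.5]
ft_force: [0.2, -0.6, -3.1]
finger_gap: 24.9
grip_force: 35.2
```

Request:
servo_tool --plan '[[[0, 0, -0.0005, 0, 0.015], [0, 0, 0, 0, 0.015], [0, 0, 0, 0, 0.015]]]'

```text
time: 7.7
tool_pos: [520.1, 203.2, 159.9]
tcp_rot: [-180.0, -0.0, 16.5]
ft_force: [-0.1, 0.4, -2.6]
finger_gap: 24.8
grip_force: 35.2
```

Request:
servo_tool --plan '[[[0, 0, -0.0005, 0, 0.015], [0, 0, 0, 0, 0.015], [0, 0, 0, 0, 0.015]]]'

```text
time: 8.0
tool_pos: [520.2, 203.2, 159.7]
tcp_rot: [-180.0, -0.0, 16.5]
ft_force: [-2.0, -1.3, 2.3]
finger_gap: 25.1
grip_force: 35.7
```

Request:
servo_tool --plan '[[[0, 0, -0.0005, 0, 0.015], [0, 0, 0, 0, 0.015], [0, 0, 0, 0, 0.015]]]'

```text
time: 8.3
tool_pos: [520.3, 203.3, 159.7]
tcp_rot: [180.0, -0.0, 16.5]
ft_force: [-3.6, -1.4, 7.2]
finger_gap: 25.0
grip_force: 36.2
```

Request:
servo_tool --plan '[[[0, 0, 0.0005, 0, 0.015], [0, 0, 0, 0, 0.03], [0, 0, 0, 0, 0.04], [0, 0, 0, 0, 0.055], [0, 0, 0, 0, 0.07], [0, 0, 0, 0, 0.08], [0, 0, 0, 0, 0.08], [0, 0, 0, 0, 0.08]]]'

```text
time: 9.1
tool_pos: [520.2, 203.2, 159.4]
tcp_rot: [-180.0, -0.0, 16.5]
ft_force: [-0.3, -0.2, 0.5]
finger_gap: 79.8
grip_force: 0.0
```

Request:
servo_tool --plan '[[[0, 0, 0.02, 0, 0.08], [0, 0, 0.03, 0, 0.08], [0, 0, 0.03, 0, 0.08], [0, 0, 0.03, 0, 0.08], [0, 0, 0.03, 0, 0.08], [0, 0, 0.03, 0, 0.08], [0, 0, 0, 0, 0.04], [0, 0, 0, 0, 0], [0, 0, 0, 0, 0], [0, 0, 0, 0, 0]]]'

```text
time: 10.1
tool_pos: [519.6, 203.0, 327.6]
tcp_rot: [-180.0, 0.2, 16.5]
ft_force: [-0.4, 0.4, -0.5]
finger_gap: 21.7
grip_force: 0.0
```

```bash
python3 snap.py g4 520 203 100
```

```text
crop 365 151 x 4
crop 163 141 x 4
```

View pics/g4.png

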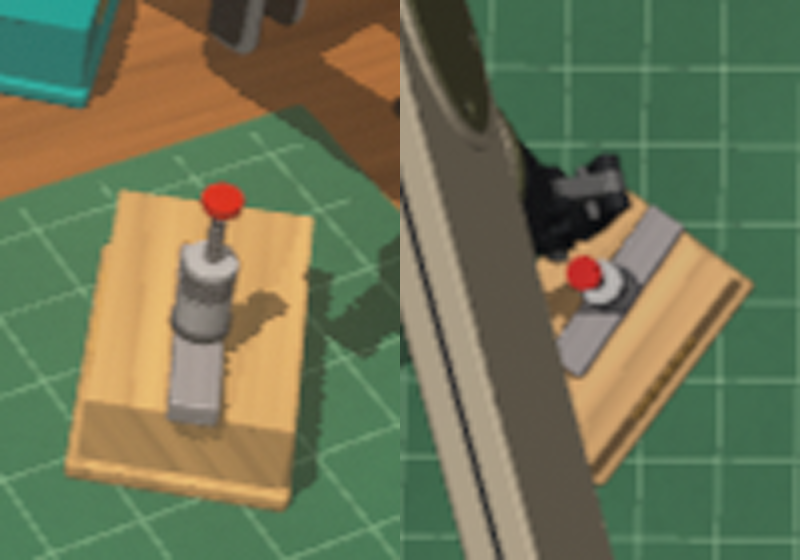

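The gauge stands flat on the plinth. Its red head is at (222,202) in the left crop and (585,273) in the right crop. In the right crop the bar runs from (669,220) to (568,368).

```bash
python3 - <<'E'
import pickle
from h import *
d=pickle.load(open("g4.pkl","rb"));S,T=d["scene"],d["top"]
pT=lambda u,v:((u-400+.5)/4+163-.5,(v+.5)/4+141-.5); pS=lambda u,v:((u+.5)/4+365-.5,(v+.5)/4+151-.5)
e=[onz(T,*pT(669,220),69),onz(T,*pT(568,368),69)];c=np.mean(e,0); D=e[0]-e[1];L=np.linalg.norm(D);D/=L
print("T centre",c,L,np.degrees(np.arctan2(D[1],D[0])),"hole T [520.3 203.6]")
b=onz(S,*pS(194,421),55);t=onz(S,*pS(196,409),69);print("S",b-55*D,t-55*D,"hole S [517.1 207.9]")
red=lambda f:(f[...,2]>120)&(f[...,1]<80)&(f[...,0]<80)
x,n=cent(0,red(S["frame"]),(405,185,435,215)); y,m=cent(0,red(T["frame"]),(195,195,225,225))
print(x,n,y,m,"head",tri((S,x),(T,y)),onz(S,*x,147),onz(T,*y,147))
E
```

```text
T centre [518.40186486 200.62975559  69.        ] 106.91536181813139 -33.38701066314653 hole T [520.3 203.6]
S [515.12715719 209.73405502  55.        ] [518.85797971 206.52543413  69.        ] hole S [517.1 207.9]
(np.float64(420.19444444444446), np.float64(201.02777777777777)) 72 (np.float64(208.40350877192984), np.float64(209.05263157894737)) 57 head [520.24587019 203.47958524 154.50549871] [514.03127629 209.50501515 147.        ] [520.77980439 204.36001798 147.        ]
```

Request:
servo_tool --plan '[[[0.0005, 0.0002, -0.02, 0, 0], [0, 0, -0.03, 0, 0], [0, 0, -0.025, 0, 0], [0, 0, -0.01, 0, 0], [0, 0, -0.005, 0, 0], [0, 0, 0, 0, 0], [0, 0, 0, 0, 0]]]'

```text
time: 10.9
tool_pos: [521.3, 203.6, 240.8]
tcp_rot: [180.0, -0.1, 16.5]
ft_force: [-0.5, -0.7, 0.3]
finger_gap: 0.2
grip_force: 0.0
```

Request:
servo_tool --plan '[[[0, 0, -0.004, 0, 0], [0, 0, -0.004, 0, 0], [0, 0, -0.004, 0, 0], [0, 0, -0.002, 0, 0], [0, 0, -0.001, 0, 0], [0, 0, 0, 0, 0]]]'

```text
time: 11.5
tool_pos: [520.7, 203.3, 224.4]
tcp_rot: [180.0, -0.0, 16.5]
ft_force: [0.2, -0.4, 0.9]
finger_gap: 0.2
grip_force: 0.8
```

Request:
servo_tool --plan '[[[0, 0, -0.001, 0, 0], [0, 0, -0.001, 0, 0], [0, 0, -0.001, 0, 0], [0, 0, -0.001, 0, 0], [0, 0, 0, 0, 0]]]'

```text
time: 12.0
tool_pos: [520.6, 203.3, 220.2]
tcp_rot: [180.0, 0.0, 16.5]
ft_force: [0.4, -0.8, 1.8]
finger_gap: -0.0
grip_force: 0.8
```

Request:
servo_tool --plan '[[[0, 0, -0.001, 0, 0], [0, 0, -0.001, 0, 0], [0, 0, 0, 0, 0]]]'

```text
time: 12.3
tool_pos: [520.6, 203.3, 218.1]
tcp_rot: [180.0, 0.0, 16.5]
ft_force: [1.3, -0.5, 0.7]
finger_gap: -0.2
grip_force: 0.6
```

Request:
servo_tool --plan '[[[0, 0, -0.001, 0, 0], [0, 0, -0.001, 0, 0], [0, 0, 0, 0, 0]]]'

```text
time: 12.6
tool_pos: [520.5, 203.4, 216.1]
tcp_rot: [-180.0, 0.0, 16.5]
ft_force: [0.1, 0.5, 1.1]
finger_gap: 0.4
grip_force: 0.6
```

Request:
servo_tool --plan '[[[0, 0, -0.001, 0, 0], [0, 0, -0.001, 0, 0], [0, 0, 0, 0, 0]]]'

```text
time: 12.9
tool_pos: [520.5, 203.3, 214.1]
tcp_rot: [-180.0, 0.0, 16.5]
ft_force: [0.6, -0.4, 1.2]
finger_gap: -0.1
grip_force: 0.5
```

Request:
servo_tool --plan '[[[0, 0, -0.001, 0, 0], [0, 0, -0.001, 0, 0]]]'

```text
time: 13.1
tool_pos: [520.6, 203.4, 212.3]
tcp_rot: [-180.0, 0.0, 16.5]
ft_force: [-0.4, -0.2, 2.2]
finger_gap: 0.3
grip_force: 1.3
```

Request:
servo_tool --plan '[[[0, 0, -0.001, 0, 0], [0, 0, 0, 0, 0]]]'

```text
time: 13.3
tool_pos: [520.7, 203.4, 211.4]
tcp_rot: [-180.0, -0.0, 16.5]
ft_force: [-0.0, -0.4, 1.8]
finger_gap: 0.2
grip_force: 1.3
```

```bash
python3 snap.py g5 520 203 110; python3 - <<'E'
import pickle
from h import *
for n in("g4","g5"):
    f=pickle.load(open(n+".pkl","rb"))["scene"]["frame"].astype(int)
    v,u=np.nonzero((f[...,2]>90)&(f[...,1]<60)&(f[...,0]<60)&(np.arange(480)[:,None]>180)&(np.arange(480)[:,None]<240)&(abs(np.arange(640)[None]-420)<20)); print(n,u.mean(),v.min(),v.max(),len(u))
E
```

```text
crop 366 148 x 4
crop 162 141 x 4
g4 420.1166666666667 198 205 60
g5 417.36842105263156 207 212 19
```

View pics/g5.png

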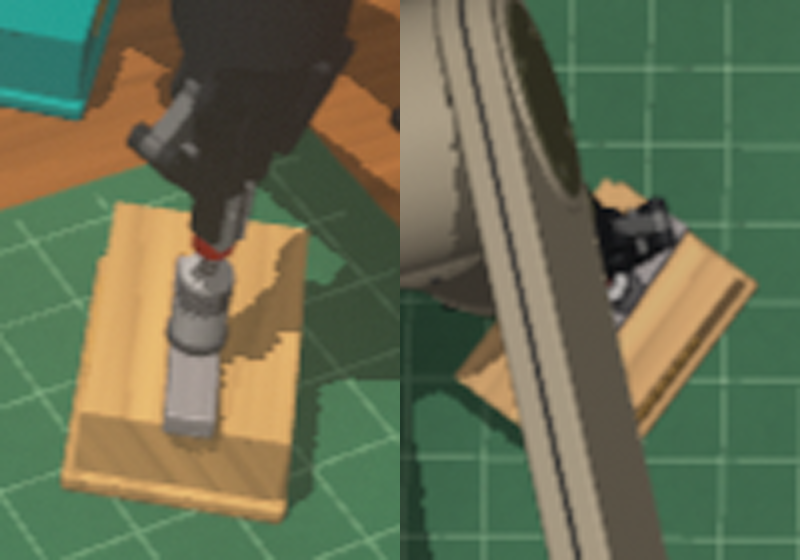

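The fingertips are pressing squarely on the red head at about (208,247) in the left crop. It has clearly gone down, and the gauge is still flat. Continuing in 1 mm steps.

Request:
servo_tool --plan '[[[0, 0, -0.001, 0, 0], [0, 0, 0, 0, 0]]]'

```text
time: 13.6
tool_pos: [521.0, 203.7, 211.3]
tcp_rot: [-180.0, -0.1, 16.5]
ft_force: [-2.9, -0.2, 7.7]
finger_gap: 0.0
grip_force: 3.7
```

Request:
servo_tool --plan '[[[0, 0, -0.001, 0, 0], [0, 0, 0, 0, 0]]]'

```text
time: 13.8
tool_pos: [521.4, 203.9, 211.2]
tcp_rot: [-180.0, -0.2, 16.5]
ft_force: [-2.0, 0.7, 11.9]
finger_gap: -0.1
grip_force: 5.9
```

Request:
servo_tool --plan '[[[0, 0, -0.001, 0, 0], [0, 0, 0, 0, 0]]]'

```text
time: 14.0
tool_pos: [521.9, 204.1, 211.2]
tcp_rot: [-180.0, -0.3, 16.5]
ft_force: [-3.5, 1.1, 16.0]
finger_gap: 0.1
grip_force: 7.9
```

Request:
servo_tool --plan '[[[0, 0, -0.001, 0, 0], [0, 0, 0, 0, 0]]]'

```text
time: 14.2
tool_pos: [522.4, 204.3, 211.1]
tcp_rot: [-180.0, -0.3, 16.5]
ft_force: [-2.3, 0.7, 20.0]
finger_gap: -0.1
grip_force: 9.8
```

Firm stop at TCP z = 211.2, which puts the depth at about 13 mm, within the stated range. Backing off gently.

Request:
servo_tool --plan '[[[0, 0, 0.002, 0, 0], [0, 0, 0.002, 0, 0], [0, 0, 0.003, 0, 0], [0, 0, 0.01, 0, 0], [0, 0, 0.03, 0, 0], [0, 0, 0.04, 0, 0], [0, -0.02, 0.04, 0, 0], [-0.02, -0.04, 0, 0, 0], [-0.03, -0.04, 0, 0, 0], [-0.03, -0.04, 0, 0, 0]]]'

```text
time: 15.2
tool_pos: [439.6, 62.3, 334.9]
tcp_rot: [180.0, -0.0, 16.5]
ft_force: [0.9, -0.9, 0.4]
finger_gap: 0.1
grip_force: 0.0
```

```bash
python3 snap.py g6 520 203 90; python3 - <<'E'
import pickle
from h import *
for n in("g4","g6"):
    d=pickle.load(open(n+".pkl","rb"))
    for k,b in(("scene",(405,185,435,225)),("top",(190,190,230,230))):
        f=d[k]["frame"].astype(int); print(n,k,cent(0,(f[...,2]>120)&(f[...,1]<80)&(f[...,0]<80),b))
S=d["scene"]; print([proj(S,[520.3,203.3,z-3]).round(1) for z in(149,138)])
E
```

```text
crop 364 155 x 4
crop 164 142 x 4
g4 scene ((np.float64(420.19444444444446), np.float64(201.02777777777777)), 72)
g4 top ((np.float64(208.40350877192984), np.float64(209.05263157894737)), 57)
g6 scene ((np.float64(418.74666666666667), np.float64(207.69333333333333)), 75)
g6 top ((np.float64(nan), np.float64(nan)), 0)
[array([419. , 204.5]), array([418.2, 208.7])]h.py:15: RuntimeWarning: Mean of empty slice.
  v,u=np.nonzero(m); return (u.mean(),v.mean()),len(u)
  ret = ret.dtype.type(ret / rcount)
```

View pics/g6.png

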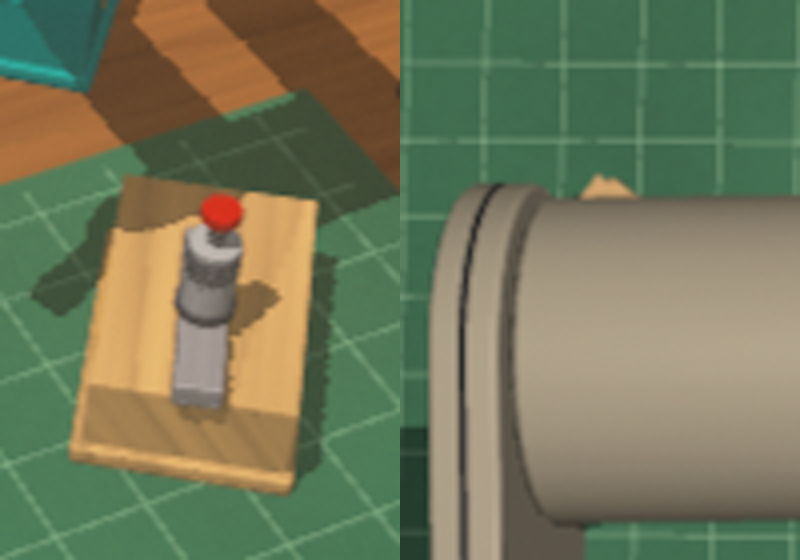

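The gauge stands flat and upright on the unmoved plinth, with the red head at (222,212) in the left crop, about 17 mm lower than before. The arm is clear, so I'm handing in.

```bash
python3 -c "
from bench import r
print(r.hand_in())"
```

```text
the job is handed in; nothing more can be done
None
```

The job is handed in: the gauge stands flat on the wooden plinth with its rod pressed to a firm stop at about 20 N, and from the arm's position I make the hole about 13 mm deep.

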